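# Find the full bearing case

## Task

Two of the three identical blue bearing cases on the bench are empty and one is full. Lift them to feel which one is the heavy, full one, and lay that case flat and upright inside the red job tray. Put the empty cases back standing where they were.

Things in the scene. Friction and masses are not known exactly. Their poses are not given: they have to be found in the camera images.
- case_a: One of three outwardly identical closed blue plastic cases, a rigid block 100 long (its x axis) x 56 wide (its y axis) x 45 high (its z axis) mm, with a white blank label on top and a thin black lid seam; stands upright on the bench, gripped across its 56 mm width. Origin: centre of its underside. Its contents are unknown: an empty case weighs about 0.14 kg, the full one 0.6 to 0.76 kg; the contents are snug at its centre. Any of the three can be the full one.
- case_b: One of three outwardly identical closed blue plastic cases, a rigid block 100 long (its x axis) x 56 wide (its y axis) x 45 high (its z axis) mm, with a white blank label on top and a thin black lid seam; stands upright on the bench, gripped across its 56 mm width. Origin: centre of its underside. Its contents are unknown: an empty case weighs about 0.14 kg, the full one 0.6 to 0.76 kg; the contents are snug at its centre. Any of the three can be the full one.
- case_c: One of three outwardly identical closed blue plastic cases, a rigid block 100 long (its x axis) x 56 wide (its y axis) x 45 high (its z axis) mm, with a white blank label on top and a thin black lid seam; stands upright on the bench, gripped across its 56 mm width. Origin: centre of its underside. Its contents are unknown: an empty case weighs about 0.14 kg, the full one 0.6 to 0.76 kg; the contents are snug at its centre. Any of the three can be the full one.
- tray: Shallow open red plastic tray fixed to the bench, 170 (its x) x 160 (its y) x 18 high mm outside, walls and floor 4 mm thick, so 162 x 152 mm inside and 14 mm deep; a case fits at any yaw near its middle. Origin: centre of its underside, on the bench; z up.

How it is judged:
By the outcome, as a careful person would: the job done as asked, in the order asked, and still so for the second after the job is handed in, with the robot touching nothing.
It also fails if it takes over 64 s, if anything falls off the work surface, if the arm or the gripper's body presses on something with over 40 N, if the wrist force passes 120 N, or if a joint passes its speed limit or range.

## Robot

A 6-joint arm with a two-finger parallel gripper is mounted at the origin on the work surface. World frame = base frame: x ahead of the robot, y to its left, z up, the work surface at z = 0. Lengths are in m, angles in rad, forces in N, time in s.
With the tool pointing down it reaches from about 0.25 to 0.725 m from the base axis. Payload 4 kg.
Tool frame: the origin (TCP) lies between the finger pads; the fingertips stand 11 mm ahead of it and the grasp point (between the pads) lies 8 mm behind it (bot.tip_extent is the distance from the TCP to the fingertips, in m); z points along the fingers, y is the line along which they close (so a half turn about z gives the same grasp; the last joint's range is limited). The gripper opens to 85 mm and grips with 20 to 120 N. Pads are 22 mm wide; open, the fingers measure 114 mm over their backs; the gripper's body (76 mm by 85 mm) begins 54 mm behind the grasp point. The pads swing forward as they close: fully open they stand 13 mm farther back than shut.
Start: joints at [1.111, 0.241, 0.005, 1.335, 0, 1.571], TCP at [0.222, 0.448, 0.242] pointing down, gripper open.
Joint ranges: [-2.72, 2.72], [-1.05, 1.87], [-1.09, 1.28], [-1.99, 2.15], [-1.42, 1.44], [-3.14, 3.14]. Speed limits (rad/s): [2.79, 2.79, 3.14, 3.14, 3.14, 3.14].

## Interface

Orientations are given as a unit quaternion [x, y, z, w].
In Python, from workcell import bot gives the robot as it stands. The module is installed in compiled form; this text tells all that it offers.
- The arm moves only by the tool drive_tool, never from a script. Its argument "rows" is a list of rows, each an object of numbers: "dx", "dy", "dz": the shift along the tool's x, y, z in units of 50 mm (1.0 is 50 mm); "wx", "wy", "wz": the turn, a rotation vector about the tool's x, y, z in units of 5 degrees (1.0 is 5 degrees); "hand": the finger opening in mm, from 0 to 85.4. A call has 1 to 20 rows; each row is the pose to reach, as a shift and turn from the pose commanded when the call began, along the tool's axes at that moment; what a row does not reach only later rows make up. A row lasts 1/10 s, in which the tool goes at most 50 mm and 8.59 degrees, less where a joint would pass 70% of its speed; a pose out of reach is approached as far as the arm can. A call with a gripper value outside its range is refused whole. The fingers move at their own pace and stop on an object; the grip force is fixed at half the most. Time passes only in rows, so rows that repeat a pose let the fingers close. It gives the time, the measured TCP pose, the force, the opening and the grip force at its end, in the units of the state.
- bot.get_obs(): the state, without advancing time (a new reading comes with each control period).
- bot.camera(name): name is "scene" or "top" or "wrist"; returns the picture (480x640x3 uint8, red, green, blue); there is no depth.
- bot.get_calibration(name): a dict with "vfov" (degrees; the focal length in pixels is half the picture's height over the tangent of half this angle, whatever the lens; pixels are square), "cx", "cy" (the principal point, pixels), "origin" and "rotation" of the camera in the world; the wrist camera has in their place "mount" (4x4, takes a point from camera to tool coordinates, whose origin is the TCP and whose axes are the flange's). Camera axes: x right, y up, looking along -z (the intrinsics and any distortion apply to the point x, -y, -z); pixel columns grow to the right and rows downward; lengths in m; the calibration is good to about 2 mm. The wrist camera is an equidistant fisheye: a pixel r from the principal point sees the ray r / f radians off the axis. A picture is of the moment at which its call begins: read the wrist's pose just before it. get_calibration takes no time and is no camera call.
- bot.job_done(): hands the job in; it is judged then, once.
Trained networks look in the newest picture that a camera, given by its name, has taken for a name from the list of things; names that differ only in an ending like _2 or _b are one class to them, and where a whole thing is asked for, a point or a joint stands for the part that bears it (a point fixed in the world has none). Each returns a list of dicts, best first, with "score" (0 to 1); they miss things now and then, are a little off and sometimes report something else, mostly with a low value. They report only what shows in the picture. A call takes as long as a camera call.
- bot.look_for(camera, thing): "extent" ([centre column, centre row, width, height] in pixels, round what is visible of it).
- bot.outline_of(camera, thing): "region" (480x640 bool, what is visible of it) and "extent" ([centre column, centre row, width, height] in pixels, round what is visible of it).
The state is a dict: "clock": time; "joint_pos": joint angles; "joint_vel": joint speeds; "tau": joint torques, N m; "eef_pos": TCP position; "tool_rot": TCP orientation; "ft_force": force on the tool from outside, world axes, zero at the start; "ft_torque": the same for the moment, N m; "grip_width": finger opening in m; "grasp_force": force on a finger pad.
Only numpy, scipy, OpenCV 4.12 (cv2) and the standard library are available. Lean on these libraries where they do the work, as an engineer would, in place of code of your own. Each camera call takes 0.05 s, during which the arm holds its last target. There are 200 camera calls.

## Working session

There is one attempt and no reset: what is moved stays moved. The work goes in short steps, Python scripts to look and compute and a tool call to move; the robot and the scene stay as the last step left them, time stands still between calls to the robot, and variables do not carry over. Pictures are saved under pics/ and viewed, at most 10 in all, crops included, and the job is handed in when it is done.

Besides the shell and the picture viewer there is one more tool, called after "Request:" by a JSON object that holds its "method" and its "body". drive_tool: Moves the arm, as the interface text tells. Its arguments: {"type":"object","properties":{"rows":{"type":"array","items":{"type":"object","properties":{"dx":{"type":"number"},"dy":{"type":"number"},"dz":{"type":"number"},"wx":{"type":"number"},"wy":{"type":"number"},"wz":{"type":"number"},"hand":{"type":"number"}}}}},"required":["rows"]}

```bash
mkdir -p pics; cat > h.py <<'E'
import numpy as np, cv2
from workcell import bot
from scipy.spatial.transform import Rotation as R
def pix2world(cam,u,v,z):
    c=bot.get_calibration(cam); f=240/np.tan(np.radians(c['vfov'])/2)
    d=np.array(c['rotation'])@np.array([(u-c['cx'])/f,-(v-c['cy'])/f,-1]); o=np.array(c['origin'])
    return o+d*(z-o[2])/d[2]
E
python3 - <<'E'
from h import *
im=bot.camera('top'); 
c=bot.get_calibration('top'); print(c)
for t,z in (('case_a',.045),('tray',.018)):
    for r in bot.outline_of('top',t):
        m=r['region'].astype('uint8'); cs=max(cv2.findContours(m,0,2)[0],key=cv2.contourArea)
        w=np.array([pix2world('top',*p[0],z)[:2] for p in cs]).astype('float32')
        print(t,r['score'],r['extent'],cv2.minAreaRect(w))
cv2.imwrite('pics/t.png',im[:,:,::-1])
print(bot.get_obs())
E
```

```text
{'vfov': 46.37171124617598, 'cx': 319.9737517933797, 'cy': 237.15537848511144, 'origin': array([ 0.4778875 , -0.01248751,  1.21118866]), 'rotation': array([-0.01953721,  0.01365321,  0.71563175, -0.69807097])}Traceback (most recent call last):
  File "<stdin>", line 7, in <module>
  File "h.py", line 6, in pix2world
    d=np.array(c['rotation'])@np.array([(u-c['cx'])/f,-(v-c['cy'])/f,-1]); o=np.array(c['origin'])
      ~~~~~~~~~~~~~~~~~~~~~~~^~~~~~~~~~~~~~~~~~~~~~~~~~~~~~~~~~~~~~~~~~~~
ValueError: matmul: Input operand 1 has a mismatch in its core dimension 0, with gufunc signature (n?,k),(k,m?)->(n?,m?) (size 3 is different from 4)
```

```bash
sed -i "s/np.array(c\['rotation'\])@/R.from_quat(c['rotation']).as_matrix()@/" h.py
python3 - <<'E'
from h import *
im=bot.camera('top'); cv2.imwrite('pics/t.png',im[:,:,::-1])
hsv=cv2.cvtColor(im,cv2.COLOR_RGB2HSV)
def rect(m,z):
    cs=max(cv2.findContours(m,0,2)[0],key=cv2.contourArea)
    w=np.array([pix2world('top',*p[0],z)[:2] for p in cs]).astype('float32')
    return np.round(np.hstack([np.ravel(x) for x in cv2.minAreaRect(w)]),4)
for t,z in (('case_a',.045),('tray',.018)):
    for r in bot.outline_of('top',t):
        m=r['region'].astype('uint8')
        print(t,r['score'],r['extent'],rect(m,z))
        if t=='case_a':
            l=(m>0)&(hsv[:,:,1]<60)&(hsv[:,:,2]>120)
            if l.sum()>20: print('  label',rect(l.astype('uint8'),z))
print(bot.get_obs())
E
```

```text
case_a 0.93 [357.9, 255.7, 41.5, 54.7] [ 0.4976 -0.0782  0.1029  0.0578 20.8789]
  label [ 0.4979 -0.0799  0.0688  0.0331 20.8466]
case_a 0.77 [252.7, 257.2, 35.3, 50.2] [0.493  0.1369 0.1037 0.0606 9.2826]
  label [0.4935 0.1383 0.0688 0.033  9.2627]
case_a 0.65 [176.8, 275.0, 49.8, 54.2] [ 0.4626  0.298   0.1036  0.0648 26.4612]
  label [ 0.462   0.3021  0.0689  0.0331 27.0987]
{'clock': 0.25, 'joint_pos': array([ 1.11102241e+00,  2.41057298e-01,  4.44311021e-03,  1.33521216e+00,
       -2.45881848e-05,  1.57083735e+00]), 'joint_vel': array([-2.57058412e-05, -9.06869565e-04,  4.45839946e-03, -1.02820914e-03,
       -1.95259346e-03, -7.70320373e-04]), 'tau': array([ 4.57211945e-04, -3.71993566e+01,  2.52277869e+01,  1.10149829e-02,
       -2.29562664e-05, -2.08594635e-06]), 'eef_pos': array([0.22175905, 0.44783059, 0.24186503]), 'tool_rot': array([ 2.27887392e-01,  9.73687358e-01, -5.04263385e-04, -1.05372690e-04]), 'ft_force': array([ 0.59195   ,  0.09378898, -0.5471964 ]), 'ft_torque': array([-0.02601607,  0.03213385, -0.00637783]), 'grasp_force': 0.0, 'grip_width': 0.0849067234389016}
```

View pics/t.png

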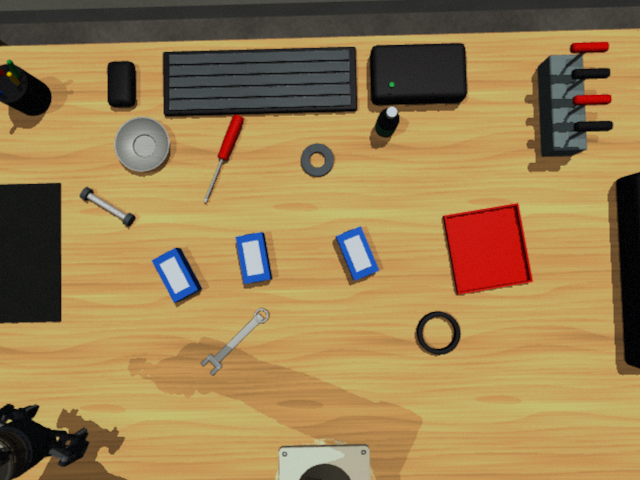

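The top view shows three cases at about (177,275), (253,257) and (357,254) px, and the red tray at (487,249). The label sizes fit and the yaws are consistent with the picture. The detector did not report the tray, so I'll find it by colour and plan the hover over the leftmost case.

```bash
cat >> h.py <<'E'
def plan(x,y,z,yaw):
    """shift and turn (drive units) from the present pose to tool-down with the closing line at yaw+90 deg"""
    o=bot.get_obs(); r=R.from_quat(o['tool_rot']); p=np.deg2rad(yaw)
    c,s=np.cos(p),np.sin(p); best=None
    for k in (1,-1):
        Y=k*np.array([-s,c,0]); Z=np.array([0,0,-1.]); X=np.cross(Y,Z)
        w=(r.inv()*R.from_matrix(np.c_[X,Y,Z])).as_rotvec()
        if best is None or np.linalg.norm(w)<np.linalg.norm(best): best=w
    print('d',np.round(r.inv().apply(np.array([x,y,z])-o['eef_pos'])/.05,3),'w',np.round(np.degrees(best)/5,2))
E
python3 - <<'E'
from h import *
im=bot.camera('top')
hsv=cv2.cvtColor(im,cv2.COLOR_RGB2HSV)
m=(((hsv[:,:,0]<6)|(hsv[:,:,0]>174))&(hsv[:,:,1]>180)&(hsv[:,:,2]>60)).astype('uint8')
cs=max(cv2.findContours(m,0,2)[0],key=cv2.contourArea)
w=np.array([pix2world('top',*p[0],.018)[:2] for p in cs]).astype('float32'); print(cv2.minAreaRect(w))
plan(.462,.302,.12,27.1)
E
```

```text
((0.5014232397079468, -0.35786110162734985), (0.16936050355434418, 0.16236639022827148), 8.04616641998291)
d [-5.6   -0.481  2.44 ] w [-1.000e-02 -0.000e+00 -1.069e+01]
```

Request:
{"method": "drive_tool", "body": {"rows": [{"dx": -5.6,"dy": -0.48,"dz": 2.44,"wz": -10.69,"hand": 85},{"dx": -5.6,"dy": -0.48,"dz": 2.44,"wz": -10.69,"hand": 85},{"dx": -5.6,"dy": -0.48,"dz": 2.44,"wz": -10.69,"hand": 85},{"dx": -5.6,"dy": -0.48,"dz": 2.44,"wz": -10.69,"hand": 85},{"dx": -5.6,"dy": -0.48,"dz": 2.44,"wz": -10.69,"hand": 85},{"dx": -5.6,"dy": -0.48,"dz": 2.44,"wz": -10.69,"hand": 85},{"dx": -5.6,"dy": -0.48,"dz": 2.44,"wz": -10.69,"hand": 85},{"dx": -5.6,"dy": -0.48,"dz": 2.44,"wz": -10.69,"hand": 85},{"dx": -5.6,"dy": -0.48,"dz": 2.44,"wz": -10.69,"hand": 85},{"dx": -5.6,"dy": -0.48,"dz": 2.44,"wz": -10.69,"hand": 85},{"dx": -5.6,"dy": -0.48,"dz": 2.44,"wz": -10.69,"hand": 85}]}}

```text
invalid input at $.rows[0]: expected keys dx, dy, dz, wx, wy, wz, hand
```

```bash
python3 - <<'E'
from h import *
c=bot.get_calibration('wrist'); o=bot.get_obs(); im=bot.camera('wrist'); cv2.imwrite('pics/w1.png',im[:,:,::-1])
M=np.array(c['mount']); r=R.from_quat(o['tool_rot']); f=240/np.tan(np.radians(c['vfov'])/2)
hsv=cv2.cvtColor(im,cv2.COLOR_RGB2HSV)
def w(u,v,z):
    a=np.array([u-c['cx'],v-c['cy']]); n=np.linalg.norm(a); t=n/f
    d=np.array([np.sin(t)*a[0]/n,-np.sin(t)*a[1]/n,-np.cos(t)])
    d=r.apply(M[:3,:3]@d); q=o['eef_pos']+r.apply(M[:3,3]); return (q+d*(z-q[2])/d[2])[:2]
for k in bot.outline_of('wrist','case_a'):
    m=((hsv[:,:,1]<70)&(hsv[:,:,2]>110)&k['region']).astype('uint8')
    if m.sum()<30: continue
    cs=max(cv2.findContours(m,0,2)[0],key=cv2.contourArea)
    print(k['score'],k['extent'],cv2.minAreaRect(np.array([w(*p[0],.045) for p in cs]).astype('float32')))
print(o['eef_pos'],o['ft_force'],o['joint_pos']); plan(.462,.302,.022,27.1); 
E
```

```text
[0.22181239 0.4478962  0.24198878] [0.88709393 0.32371766 0.10509569] [1.11096530e+00 2.40914121e-01 4.57975972e-03 1.33516819e+00
 9.13266634e-06 1.57079498e+00]
d [-5.6   -0.484  4.403] w [ -0.    -0.   -10.69]
```

View pics/w1.png

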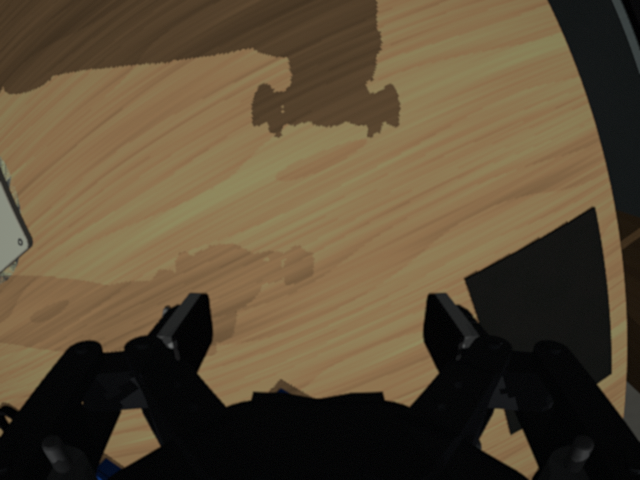

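The move was refused because every row needs all the keys. The wrist view shows only bare bench between the open fingers at about (320,330) px, with a blue corner at (108,468).

Request:
{"method": "drive_tool", "body": {"rows": [{"dx": -5.6,"dy": -0.48,"dz": 2.44,"wx": 0,"wy": 0,"wz": -10.69,"hand": 85},{"dx": -5.6,"dy": -0.48,"dz": 2.44,"wx": 0,"wy": 0,"wz": -10.69,"hand": 85},{"dx": -5.6,"dy": -0.48,"dz": 2.44,"wx": 0,"wy": 0,"wz": -10.69,"hand": 85},{"dx": -5.6,"dy": -0.48,"dz": 2.44,"wx": 0,"wy": 0,"wz": -10.69,"hand": 85},{"dx": -5.6,"dy": -0.48,"dz": 2.44,"wx": 0,"wy": 0,"wz": -10.69,"hand": 85},{"dx": -5.6,"dy": -0.48,"dz": 2.44,"wx": 0,"wy": 0,"wz": -10.69,"hand": 85},{"dx": -5.6,"dy": -0.48,"dz": 2.44,"wx": 0,"wy": 0,"wz": -10.69,"hand": 85},{"dx": -5.6,"dy": -0.48,"dz": 2.44,"wx": 0,"wy": 0,"wz": -10.69,"hand": 85},{"dx": -5.6,"dy": -0.48,"dz": 2.44,"wx": 0,"wy": 0,"wz": -10.69,"hand": 85},{"dx": -5.6,"dy": -0.48,"dz": 2.44,"wx": 0,"wy": 0,"wz": -10.69,"hand": 85},{"dx": -5.6,"dy": -0.48,"dz": 2.44,"wx": 0,"wy": 0,"wz": -10.69,"hand": 85}]}}

```text
clock: 1.5
eef_pos: [0.4616, 0.3033, 0.1211]
tool_rot: [-0.235, 0.972, 0.0, 0.001]
ft_force: [0.7, 0.8, -0.2]
grip_width: 0.0849
grasp_force: 0.0
```

```bash
cat >> h.py <<'E'
def wlook(name):
    c=bot.get_calibration('wrist'); o=bot.get_obs(); im=bot.camera('wrist'); cv2.imwrite(name,im[:,:,::-1])
    M=np.array(c['mount']); r=R.from_quat(o['tool_rot']); f=240/np.tan(np.radians(c['vfov'])/2)
    hsv=cv2.cvtColor(im,cv2.COLOR_RGB2HSV)
    def w(u,v,z):
        a=np.array([u-c['cx'],v-c['cy']]); n=np.linalg.norm(a); t=n/f
        d=np.array([np.sin(t)*a[0]/n,-np.sin(t)*a[1]/n,-np.cos(t)])
        d=r.apply(M[:3,:3]@d); q=o['eef_pos']+r.apply(M[:3,3]); return (q+d*(z-q[2])/d[2])[:2]
    for k in bot.outline_of('wrist','case_a'):
        m=((hsv[:,:,1]<70)&(hsv[:,:,2]>110)&k['region']).astype('uint8')
        if m.sum()<30: continue
        cs=max(cv2.findContours(m,0,2)[0],key=cv2.contourArea)
        print(k['score'],k['extent'],cv2.minAreaRect(np.array([w(*p[0],.045) for p in cs]).astype('float32')))
    print(o['clock'],o['eef_pos'],o['ft_force'],o['joint_pos'])
E
python3 -c "
from h import *
wlook('pics/w2.png');plan(.462,.302,.022,27.1)"
```

```text
0.97 [312.9, 250.2, 102.1, 165.9] ((0.47466450929641724, 0.30699557065963745), (0.04591359570622444, 0.034341730177402496), 26.97471046447754)
0.59 [89.9, 187.7, 115.2, 160.4] ((0.49578970670700073, 0.13744498789310455), (0.07097750157117844, 0.035322390496730804), 9.135083198547363)
1.5 [0.46159613 0.30333089 0.12111726] [ 0.67175947  0.7628705  -0.18457654] [ 5.81270376e-01  4.21977806e-01 -6.39210856e-02  1.08370783e+00
  1.96759118e-04  1.06825803e-01]
d [ 0.008 -0.027  1.981] w [0.   0.01 0.02]
```

View pics/w2.png

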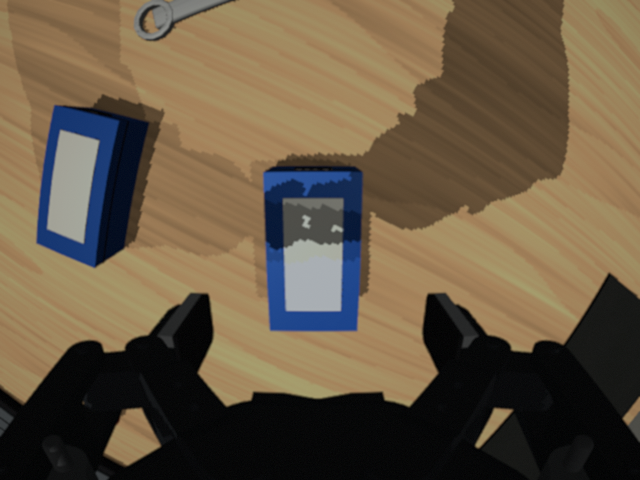

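The case sits centred between the fingers and squared to them, at about (313,250) px. The label's shaded half was cut off, which explains the offset in the measurement. Now the grasp and test lift.

Request:
{"method": "drive_tool", "body": {"rows": [{"dx": 0,"dy": 0,"dz": 0.7,"wx": 0,"wy": 0,"wz": 0,"hand": 85},{"dx": 0,"dy": 0,"dz": 1.4,"wx": 0,"wy": 0,"wz": 0,"hand": 85},{"dx": 0,"dy": 0,"dz": 1.8,"wx": 0,"wy": 0,"wz": 0,"hand": 85},{"dx": 0,"dy": 0,"dz": 1.98,"wx": 0,"wy": 0,"wz": 0,"hand": 85},{"dx": 0,"dy": 0,"dz": 1.98,"wx": 0,"wy": 0,"wz": 0,"hand": 40},{"dx": 0,"dy": 0,"dz": 1.98,"wx": 0,"wy": 0,"wz": 0,"hand": 40},{"dx": 0,"dy": 0,"dz": 1.98,"wx": 0,"wy": 0,"wz": 0,"hand": 40},{"dx": 0,"dy": 0,"dz": 1.98,"wx": 0,"wy": 0,"wz": 0,"hand": 40},{"dx": 0,"dy": 0,"dz": 1.98,"wx": 0,"wy": 0,"wz": 0,"hand": 40},{"dx": 0,"dy": 0,"dz": 1.98,"wx": 0,"wy": 0,"wz": 0,"hand": 40},{"dx": 0,"dy": 0,"dz": 1.98,"wx": 0,"wy": 0,"wz": 0,"hand": 40},{"dx": 0,"dy": 0,"dz": 1.98,"wx": 0,"wy": 0,"wz": 0,"hand": 40}]}}

```text
clock: 2.8
eef_pos: [0.4634, 0.3027, 0.023]
tool_rot: [-0.234, 0.972, 0.0, 0.002]
ft_force: [0.5, -0.7, 6.5]
grip_width: 0.0549
grasp_force: 68.0
```

Request:
{"method": "drive_tool", "body": {"rows": [{"dx": 0,"dy": 0,"dz": -0.3,"wx": 0,"wy": 0,"wz": 0,"hand": 40},{"dx": 0,"dy": 0,"dz": -0.6,"wx": 0,"wy": 0,"wz": 0,"hand": 40},{"dx": 0,"dy": 0,"dz": -0.8,"wx": 0,"wy": 0,"wz": 0,"hand": 40},{"dx": 0,"dy": 0,"dz": -0.8,"wx": 0,"wy": 0,"wz": 0,"hand": 40},{"dx": 0,"dy": 0,"dz": -0.8,"wx": 0,"wy": 0,"wz": 0,"hand": 40},{"dx": 0,"dy": 0,"dz": -0.8,"wx": 0,"wy": 0,"wz": 0,"hand": 40},{"dx": 0,"dy": 0,"dz": -0.8,"wx": 0,"wy": 0,"wz": 0,"hand": 40},{"dx": 0,"dy": 0,"dz": -0.8,"wx": 0,"wy": 0,"wz": 0,"hand": 40}]}}

```text
clock: 3.6
eef_pos: [0.4618, 0.3021, 0.0606]
tool_rot: [-0.234, 0.972, -0.0, -0.001]
ft_force: [0.1, -0.7, -5.8]
grip_width: 0.055
grasp_force: 66.6
```

Request:
{"method": "drive_tool", "body": {"rows": [{"dx": 0,"dy": 0,"dz": 0,"wx": 0,"wy": 0,"wz": 0,"hand": 40},{"dx": 0,"dy": 0,"dz": 0,"wx": 0,"wy": 0,"wz": 0,"hand": 40},{"dx": 0,"dy": 0,"dz": 0,"wx": 0,"wy": 0,"wz": 0,"hand": 40}]}}

```text
clock: 3.9
eef_pos: [0.4622, 0.3023, 0.0613]
tool_rot: [-0.234, 0.972, 0.0, -0.0]
ft_force: [0.1, 0.0, -5.9]
grip_width: 0.055
grasp_force: 66.6
```

```bash
python3 -c "
from h import *
wlook('pics/w3.png')
for i in range(4): bot.camera('wrist'); print(bot.get_obs()['ft_force'])"
```

```text
0.79 [316.2, 290.6, 185.4, 220.6] ((0.5020039081573486, 0.32263490557670593), (0.022588210180401802, 0.04631398245692253), 27.106103897094727)
0.6 [53.4, 204.2, 106.7, 200.0] ((0.49555978178977966, 0.13898377120494843), (0.07098063826560974, 0.03222409263253212), 9.187833786010742)
3.9 [0.46215859 0.3023322  0.06127455] [ 1.25447682e-01  5.91369389e-03 -5.94198368e+00] [ 5.79279163e-01  4.84637576e-01 -1.38809537e-01  9.47337769e-01
  4.68734239e-05  1.06173944e-01]
[ 0.5326527  -0.23223974 -6.85332803]
[-0.33223326 -0.09773113 -7.20442231]
[-0.30304825 -0.50535575 -6.83958085]
[ 0.73019316 -0.8199473  -6.87610404]
```

View pics/w3.png

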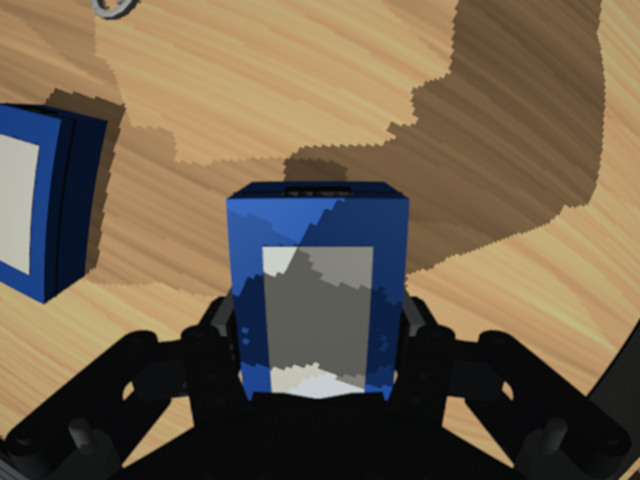

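The held case reads about 6.9 N, or roughly 0.7 kg, so it is the full one; an empty would read 1.4 N. It hangs level in the grip at (316,290) px. Next it goes to the tray, passing high over the other cases.

```bash
python3 -c "
from h import *
plan(.501,-.357,.15,8.0)"
```

```text
d [  5.317 -12.092  -1.773] w [-0.    0.    3.82]
```

Request:
{"method": "drive_tool", "body": {"rows": [{"dx": 0,"dy": 0,"dz": -0.5,"wx": 0,"wy": 0,"wz": 0,"hand": 40},{"dx": 0,"dy": 0,"dz": -1.2,"wx": 0,"wy": 0,"wz": 0,"hand": 40},{"dx": 0,"dy": 0,"dz": -1.77,"wx": 0,"wy": 0,"wz": 0,"hand": 40},{"dx": 0.11,"dy": -0.24,"dz": -1.77,"wx": 0,"wy": 0,"wz": 0.08,"hand": 40},{"dx": 0.32,"dy": -0.73,"dz": -1.77,"wx": 0,"wy": 0,"wz": 0.23,"hand": 40},{"dx": 0.64,"dy": -1.45,"dz": -1.77,"wx": 0,"wy": 0,"wz": 0.46,"hand": 40},{"dx": 1.06,"dy": -2.42,"dz": -1.77,"wx": 0,"wy": 0,"wz": 0.76,"hand": 40},{"dx": 1.49,"dy": -3.39,"dz": -1.77,"wx": 0,"wy": 0,"wz": 1.07,"hand": 40},{"dx": 1.91,"dy": -4.35,"dz": -1.77,"wx": 0,"wy": 0,"wz": 1.38,"hand": 40},{"dx": 2.34,"dy": -5.32,"dz": -1.77,"wx": 0,"wy": 0,"wz": 1.68,"hand": 40},{"dx": 2.76,"dy": -6.29,"dz": -1.77,"wx": 0,"wy": 0,"wz": 1.99,"hand": 40},{"dx": 3.19,"dy": -7.26,"dz": -1.77,"wx": 0,"wy": 0,"wz": 2.29,"hand": 40},{"dx": 3.62,"dy": -8.22,"dz": -1.77,"wx": 0,"wy": 0,"wz": 2.6,"hand": 40},{"dx": 4.04,"dy": -9.19,"dz": -1.77,"wx": 0,"wy": 0,"wz": 2.9,"hand": 40},{"dx": 4.47,"dy": -10.16,"dz": -1.77,"wx": 0,"wy": 0,"wz": 3.21,"hand": 40},{"dx": 4.84,"dy": -11.0,"dz": -1.77,"wx": 0,"wy": 0,"wz": 3.48,"hand": 40},{"dx": 5.1,"dy": -11.6,"dz": -1.77,"wx": 0,"wy": 0,"wz": 3.67,"hand": 40},{"dx": 5.26,"dy": -11.97,"dz": -1.77,"wx": 0,"wy": 0,"wz": 3.78,"hand": 40},{"dx": 5.32,"dy": -12.09,"dz": -1.77,"wx": 0,"wy": 0,"wz": 3.82,"hand": 40},{"dx": 5.32,"dy": -12.09,"dz": -1.77,"wx": 0,"wy": 0,"wz": 3.82,"hand": 40}]}}

```text
clock: 6.2
eef_pos: [0.4988, -0.3578, 0.1473]
tool_rot: [-0.068, 0.998, 0.001, -0.002]
ft_force: [-0.4, 0.7, -6.8]
grip_width: 0.0555
grasp_force: 67.7
```

```bash
python3 -c "
from h import *
im=bot.camera('top');cv2.imwrite('pics/t2.png',cv2.resize(im[120:360,320:640,::-1],(800,600)))
o=bot.get_obs();print(o['clock'],o['eef_pos'],o['ft_force'],o['grip_width'])
plan(.501,-.357,.030,8.0)"
```

```text
6.25 [ 0.49915752 -0.35644963  0.14777243] [-0.14507299  0.30259981 -6.95591736] 0.05494281630507009
d [-0.041 -0.023  2.355] w [ 0.04 -0.03 -0.01]
```

View pics/t2.png

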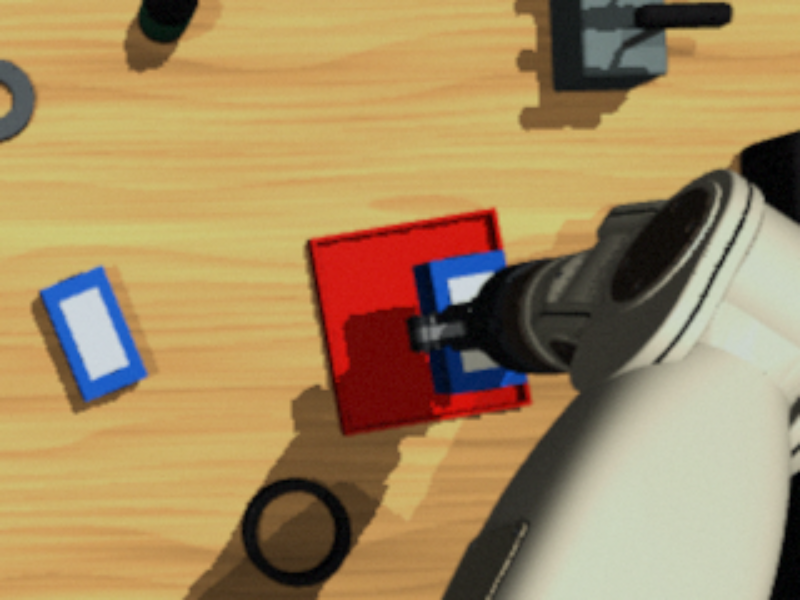

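The held case hangs over the tray at about (472,320) in the crop. Parallax at this height accounts for its offset from the tray centre at (420,320). The tray is clear, so I lower it.

Request:
{"method": "drive_tool", "body": {"rows": [{"dx": 0,"dy": 0,"dz": 0.5,"wx": 0,"wy": 0,"wz": 0,"hand": 40},{"dx": 0,"dy": 0,"dz": 1.1,"wx": 0,"wy": 0,"wz": 0,"hand": 40},{"dx": 0,"dy": 0,"dz": 1.7,"wx": 0,"wy": 0,"wz": 0,"hand": 40},{"dx": 0,"dy": 0,"dz": 2.05,"wx": 0,"wy": 0,"wz": 0,"hand": 40},{"dx": 0,"dy": 0,"dz": 2.25,"wx": 0,"wy": 0,"wz": 0,"hand": 40},{"dx": 0,"dy": 0,"dz": 2.35,"wx": 0,"wy": 0,"wz": 0,"hand": 40},{"dx": 0,"dy": 0,"dz": 2.4,"wx": 0,"wy": 0,"wz": 0,"hand": 40},{"dx": 0,"dy": 0,"dz": 2.43,"wx": 0,"wy": 0,"wz": 0,"hand": 40},{"dx": 0,"dy": 0,"dz": 2.43,"wx": 0,"wy": 0,"wz": 0,"hand": 40},{"dx": 0,"dy": 0,"dz": 2.43,"wx": 0,"wy": 0,"wz": 0,"hand": 40}]}}

```text
clock: 7.25
eef_pos: [0.5013, -0.3574, 0.0292]
tool_rot: [-0.07, 0.998, -0.001, 0.001]
ft_force: [-0.1, -0.5, -7.2]
grip_width: 0.0555
grasp_force: 67.5
```

Request:
{"method": "drive_tool", "body": {"rows": [{"dx": 0,"dy": 0,"dz": 0.02,"wx": 0,"wy": 0,"wz": 0,"hand": 40},{"dx": 0,"dy": 0,"dz": 0.04,"wx": 0,"wy": 0,"wz": 0,"hand": 40},{"dx": 0,"dy": 0,"dz": 0.06,"wx": 0,"wy": 0,"wz": 0,"hand": 40},{"dx": 0,"dy": 0,"dz": 0.06,"wx": 0,"wy": 0,"wz": 0,"hand": 40},{"dx": 0,"dy": 0,"dz": 0.06,"wx": 0,"wy": 0,"wz": 0,"hand": 40}]}}

```text
clock: 7.75
eef_pos: [0.501, -0.3573, 0.0271]
tool_rot: [-0.07, 0.998, -0.001, 0.001]
ft_force: [-4.5, 2.4, 5.8]
grip_width: 0.0552
grasp_force: 69.0
```

Contact with the tray floor. Release and rise.

Request:
{"method": "drive_tool", "body": {"rows": [{"dx": 0,"dy": 0,"dz": -0.03,"wx": 0,"wy": 0,"wz": 0,"hand": 78},{"dx": 0,"dy": 0,"dz": -0.03,"wx": 0,"wy": 0,"wz": 0,"hand": 78},{"dx": 0,"dy": 0,"dz": -0.03,"wx": 0,"wy": 0,"wz": 0,"hand": 78},{"dx": 0,"dy": 0,"dz": -0.03,"wx": 0,"wy": 0,"wz": 0,"hand": 78},{"dx": 0,"dy": 0,"dz": -0.03,"wx": 0,"wy": 0,"wz": 0,"hand": 78},{"dx": 0,"dy": 0,"dz": -0.03,"wx": 0,"wy": 0,"wz": 0,"hand": 78},{"dx": 0,"dy": 0,"dz": -0.3,"wx": 0,"wy": 0,"wz": 0,"hand": 78},{"dx": 0,"dy": 0,"dz": -0.8,"wx": 0,"wy": 0,"wz": 0,"hand": 78},{"dx": 0,"dy": 0,"dz": -1.5,"wx": 0,"wy": 0,"wz": 0,"hand": 78},{"dx": 0,"dy": 0,"dz": -2.3,"wx": 0,"wy": 0,"wz": 0,"hand": 78},{"dx": 0,"dy": 0,"dz": -3.0,"wx": 0,"wy": 0,"wz": 0,"hand": 78},{"dx": -0.8,"dy": 0,"dz": -3.2,"wx": 0,"wy": 0,"wz": 0,"hand": 78},{"dx": -0.8,"dy": 0,"dz": -3.2,"wx": 0,"wy": 0,"wz": 0,"hand": 78},{"dx": -0.8,"dy": 0,"dz": -3.2,"wx": 0,"wy": 0,"wz": 0,"hand": 78}]}}

```text
clock: 9.15
eef_pos: [0.541, -0.3512, 0.1861]
tool_rot: [-0.07, 0.998, -0.0, 0.0]
ft_force: [-0.7, 0.8, -0.3]
grip_width: 0.0782
grasp_force: 0.0
```

```bash
python3 -c "
from h import *
wlook('pics/w4.png')
im=bot.camera('top')
hsv=cv2.cvtColor(im,cv2.COLOR_RGB2HSV)
for k in bot.outline_of('top','case_a'):
    print(k['score'],k['extent'])"
```

```text
0.88 [588.7, 225.9, 66.1, 117.7] ((0.500279426574707, -0.08009883016347885), (0.07073266059160233, 0.03469616547226906), 20.990171432495117)
0.75 [317.4, 174.8, 79.6, 142.0] ((0.5017562508583069, -0.35732272267341614), (0.07151717692613602, 0.03462672233581543), 7.982385635375977)
9.15 [ 0.54101531 -0.35116054  0.18610712] [-0.70634928  0.82370667 -0.25849208] [-5.75612835e-01  5.57953042e-01  3.33855400e-01  1.34563161e+00
 -2.49573166e-04 -7.16579289e-01]
0.83 [356.5, 252.4, 42.8, 54.9]
0.76 [251.7, 257.6, 34.6, 50.1]
0.55 [489.0, 253.0, 37.7, 44.8]
```

View pics/w4.png

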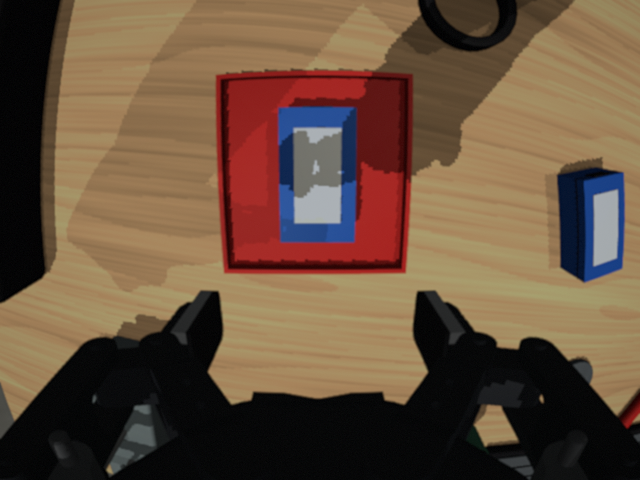

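The case lies flat, upright and centred in the tray at about (317,175) px. The two empties are where they were and the gripper is clear. A reading of 0.7 kg can only be the full case, so the others need no lifting.

```bash
python3 -c "
from workcell import bot
print(bot.job_done())"
```

```text
the job is handed in; nothing more can be done
None
```

The full case (about 0.7 kg by the wrist force) lies flat and upright in the middle of the red tray; it was the first one I lifted, so the two empty cases were never lifted or moved, and the job is handed in.

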